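# Free the seized canister from the dry bath

### The arm

A 7-joint arm with a two-finger parallel gripper is mounted at the origin on the work surface. World frame = base frame: x ahead of the robot, y to its left, z up, the work surface at z = 0. Lengths are in m, angles in rad, forces in N, time in s.
With the tool pointing down it reaches from about 0.35 to 0.9 m from the base axis. Payload 8.1 kg.
Tool frame: the origin (TCP) lies at the very end of the fingers, on their centre line; the grasp point (between the pads) lies 19 mm behind it; z points along the fingers, y is the line along which they close (so a half turn about z gives the same grasp; the last joint's range is limited). The gripper opens to 92 mm and grips with 3 to 60 N. Pads are 19 mm wide; open, the fingers measure 130 mm over their backs; the gripper's body (75 mm by 190 mm) begins 47 mm behind the grasp point.
Start: joints at [1.084, 0.434, 0.025, 1.573, -0.012, 1.134, -0.075], TCP at [0.234, -0.58, 0.227] pointing down, gripper open.
Joint ranges: [-2.62, 2.62], [-0.44, 2.09], [-1.27, 1.32], [0.08, 2.57], [-1.32, 4.46], [0.12, 2], [-2.74, 2.74]. Speed limits (rad/s): [2.22, 2.22, 3.01, 3.01, 3.14, 3.14, 3.14].

### API

Orientations are given as a rotation vector (axis times angle).
In Python, from bench import bot gives the robot as it stands.
- The arm moves only by the shell command python3 -m pendant 'ROWS' [FORCE]. ROWS is a JSON object of lists of equal length, an entry for each row: "rot": the turn, a rotation vector about the tool's x, y, z in degrees, a list of three; "delta_pos": the shift along the tool's x, y, z in m, a list of three; "claw": the finger opening in m, from 0 to 0.0918. A call has 1 to 10 rows; each row shifts and turns the commanded pose from where the row before left it, along the tool's axes as they then stand; what a row does not reach is not made up. A row lasts 1/10 s, in which the tool goes at most 50 mm and 8.59 degrees, less where a joint would pass 70% of its speed; a pose out of reach is approached as far as the arm can. A call is refused whole if a number of a shift passes 0.05 or a number of a turn 8.59, either way. A call with a gripper value outside its range is refused whole. The fingers move at their own pace and stop on an object; FORCE is the grip in N (left out, the last holds). Time passes only in rows, so rows that do not move let the fingers close. It gives the time, the measured TCP pose, the force, the opening and the grip force at its end, in the units of the state.
- bot.sense(): the state, without advancing time (a new reading comes with each control period).
- bot.grab_frame(name): name is "scene" or "top" or "wrist"; returns a dict with "pixels" (480x640x3 uint8, red, green, blue), "intrinsics" (3x3 intrinsics, pixels), "extrinsics" (4x4, takes a point from camera to world coordinates). Camera axes: x right, y down, z forward; pixel columns grow to the right and rows downward; lengths in m; the calibration is good to about 2 mm. A picture is of the moment at which its call begins. There is no depth.
- bot.finish_job(): hands the job in; it is judged then, once.
Trained networks look in a picture, given as the dict that the camera call returned (one of the last four; its "shot" number tells which), for a name from the list of things; names that differ only in an ending like _2 or _b are one class to them, and where a whole thing is asked for, a point or a joint stands for the part that bears it (a point fixed in the world has none). Each returns a list of dicts, best first, with "p" (0 to 1); they miss things now and then, are a little off and sometimes report something else, mostly with a low value. They report only what shows in the picture. A call takes as long as a camera call. They do not tell look-alikes from the thing itself.
- bot.trace(picture, thing): "pixels" (480x640 bool, what is visible of it) and "rect" ([left, top, width, height] in pixels, round what is visible of it).
The state is a dict: "clock": time; "joint_pos": joint angles; "dq": joint speeds; "tau": joint torques, N m; "eef_pos": TCP position; "ee_rot": TCP orientation; "contact_force": force on the tool from outside, world axes, zero at the start; "torque": the same for the moment, N m; "opening": opening from 0.0 (shut) to 1.0 (fully open); "finger_force": force on a finger pad.
Only numpy, scipy, OpenCV 4.12 (cv2) and the standard library are available. Lean on these libraries where they do the work, as an engineer would, in place of code of your own. Each camera call takes 0.05 s, during which the arm holds its last target. There are 200 camera calls.

### The job

The tall steel canister has seized in the aluminium block of the dry-bath heater. Free it by twisting it to and fro while drawing it gently upward: a straight pull only brings the whole block up with it, and the block must stay down in its seat. Then stand the canister upright on the floor of the empty steel tray and let go.

Things in the scene. Friction and masses are not known exactly. Their poses are not given: they have to be found in the camera images.
- canister: One-piece steel canister, 0.22 kg, 95 mm tall, upright in a well of the heater's block, 50 mm standing above it. Origin: centre of its underside, z up. Body 28 mm in diameter; from 70 to 95 mm up a round head 35 mm in diameter, to grip at any yaw. Friction binds it in the well (a straight pull needs 20 to 35 N) till it has risen 20 mm; its foot is out after 45 mm. Not the one in the white rack.
- bath: Fixed dry-bath heater, white case 210 x 170 x 78 mm; origin: centre of its underside. Its aluminium block (110 x 90 mm, top 85 mm up) cannot turn in its seat. Two large wells 45 mm deep at x = 20, y = 22 and -22 mm: one holds the canister, the other a low plug with a 36 mm head 7 mm high. No thread or stop in the well: the canister turns either way at about 0.3 to 0.5 N m.
- heat_block (a joint): Lift of the heater's block from its seat, m: 0 lying home, growing upward. Only its weight (1.4 kg, 14 N) holds it; it must never rise more than 10 mm and falls back when the pull ends. While the canister turns, friction acts mostly round it: raised 4 to 5 mm per radian of turning, to and fro, it slides out and the block stays down; what it has risen it keeps.
- tray: Empty open steel tray, fixed, 160 x 120 mm outside (its x, y), rim 16 mm high, walls and floor 4 mm thick; origin: centre of its underside, z up. The canister is to stand on its floor, 4 mm above the origin.
There are look-alikes about, which are no part of the job. What is meant by the canister is not turquoise, and is the smaller of those in its own colour. Of the things shaped like the tray, the steel one is meant.

How it is judged:
By the outcome, as a careful person would: the job done as asked, in the order asked, and still so for the second after the job is handed in, with the robot touching nothing.
It also fails if it takes over 54 s, if anything falls off the work surface, if the arm or the gripper's body presses on something with over 40 N, if the wrist force passes 120 N, or if a joint passes its speed limit or range.

## Working session

There is one attempt and no reset: what is moved stays moved. The work goes in short steps, Python scripts to look and compute and a shell command to move; the robot and the scene stay as the last step left them, time stands still between calls to the robot, and variables do not carry over. Pictures are saved under pics/ and viewed, at most 10 in all, crops included, and the job is handed in when it is done.

```bash
mkdir -p pics; ls
cat > h.py <<'E'
import numpy as np,cv2
from bench import bot
def save(f,n,crop=None,s=1):
    im=f["pixels"][:,:,::-1]
    if crop: x,y,w,h=crop; im=im[y:y+h,x:x+w]
    if s!=1: im=cv2.resize(im,None,fx=s,fy=s,interpolation=cv2.INTER_CUBIC)
    cv2.imwrite("pics/"+n+".png",im)
def ray(f,u,v,z):
    K=np.array(f["intrinsics"]);T=np.array(f["extrinsics"])
    d=T[:3,:3]@np.linalg.solve(K,[u,v,1.]);o=T[:3,3]
    return o+d*(z-o[2])/d[2]
def proj(f,p):
    K=np.array(f["intrinsics"]);T=np.array(f["extrinsics"])
    q=K@(T[:3,:3].T@(np.array(p)-T[:3,3]));return q[:2]/q[2]
E
python3 - <<'E'
from h import *
print(bot.sense())
for c in ["scene","top"]:
    f=bot.grab_frame(c);save(f,c+"0")
    print(c,np.round(f["extrinsics"],3).tolist())
    for t in ["canister","bath","tray","heat_block"]:
        for d in bot.trace(f,t): print(t,round(d["p"],2),d["rect"])
E
```

```text
pics
{'clock': 0.0, 'joint_pos': array([ 1.08440008,  0.43522638,  0.02498498,  1.5740861 , -0.01159715,
        1.13401657, -0.07510256]), 'dq': array([ 1.05576342e-03, -1.55341031e-04,  4.81816872e-04,  5.32476731e-05,
       -9.35756601e-04, -3.47652751e-05,  9.30963594e-04]), 'tau': array([-6.45871478e-04, -6.67850733e+01,  9.84454639e-01, -3.14464331e+01,
       -6.06876751e-02,  4.26101417e-02,  1.66374571e-04]), 'eef_pos': array([ 0.23377411, -0.57907968,  0.22594727]), 'ee_rot': array([-3.08245192e+00, -5.98755106e-01,  7.08387328e-04]), 'contact_force': array([-0.0965278 , -0.56680665,  0.08356574]), 'torque': array([ 3.85163178e-02, -2.38836374e-02, -3.59945991e-05]), 'finger_force': 0.0, 'opening': 0.9993746916120172}
scene [[-0.662, 0.493, -0.565, 1.19], [0.75, 0.453, -0.482, 0.629], [0.018, -0.742, -0.67, 0.848], [0.0, 0.0, 0.0, 1.0]]
canister 0.94 [195.9, 128.5, 22.9, 39.4]
canister 0.91 [223.5, 163.6, 17.7, 28.1]
canister 0.65 [258.0, 206.6, 16.3, 39.4]
canister 0.21 [183.5, 155.0, 106.1, 85.6]
bath 0.8 [184.7, 153.4, 104.4, 86.5]
tray 0.88 [476.0, 309.4, 106.7, 81.7]
tray 0.76 [323.4, 254.6, 94.5, 69.3]
heat_block 0.61 [198.1, 170.7, 57.6, 31.1]
heat_block 0.17 [324.5, 253.7, 95.7, 69.6]
top [[-0.019, -0.982, 0.186, 0.318], [-1.0, 0.016, -0.017, 0.067], [0.013, -0.186, -0.982, 1.174], [0.0, 0.0, 0.0, 1.0]]
canister 0.7 [519.4, 251.7, 42.6, 28.2]
canister 0.61 [442.3, 221.1, 21.1, 19.1]
canister 0.61 [377.6, 214.9, 15.4, 19.9]
canister 0.34 [436.5, 206.3, 46.4, 55.6]
bath 0.97 [412.2, 195.7, 88.2, 103.1]
tray 0.9 [85.7, 246.7, 77.1, 85.5]
tray 0.8 [232.1, 213.4, 68.0, 76.8]
heat_block 0.62 [441.0, 201.5, 40.0, 60.7]
```

View pics/scene0.png

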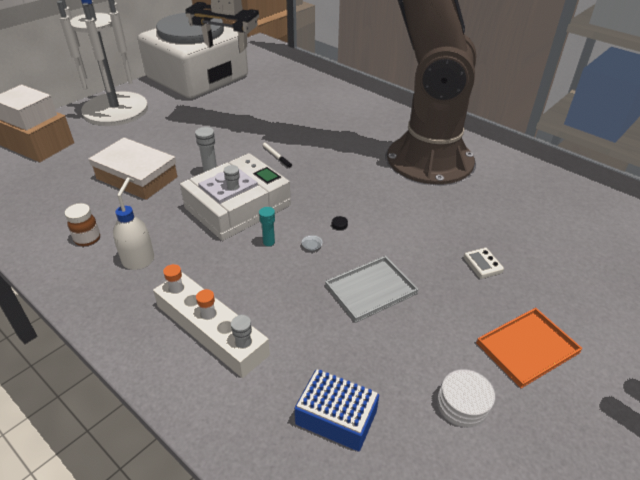

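View pics/top0.png

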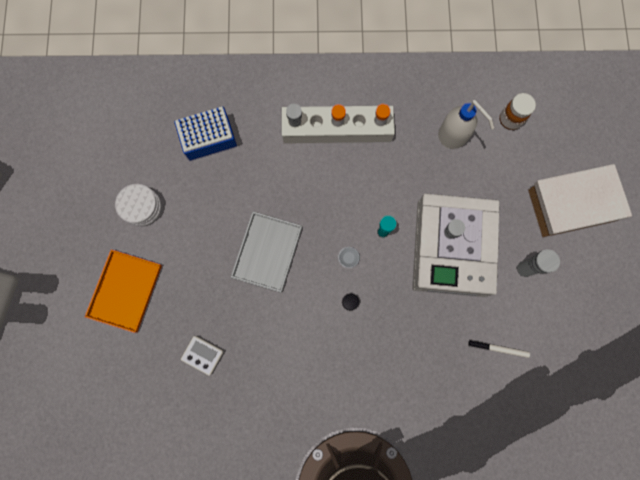

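The canister could be taken for any of these (scene / top pixels):
- grey in the heater, (231,177) / (456,228)
- taller grey standing behind the heater, (206,145) / (547,261)
- turquoise, (267,226) / (388,226)
- grey one in the rack, (241,328) / (294,115)

I choose the one in the heater. The tray is the steel one at (371,288) / (267,252), not the orange one at (125,290) in the top picture.

Run:
```python
from h import *
fs=bot.grab_frame("scene");ft=bot.grab_frame("top");fw=bot.grab_frame("wrist")
save(fs,"crop1",(170,110,150,130),4)
tcp=bot.sense()["eef_pos"]
for f in (fs,ft): print(proj(f,tcp),proj(f,[0,0,0]),f["intrinsics"][0][0])
print("wrist",np.round(fw["extrinsics"],3).tolist(),fw["intrinsics"][0][0])
print("can top from top",ray(ft,456,228,0.135),"from scene",ray(fs,231.5,171,.135))
print("plug",ray(ft,472,235,.092))
for d in bot.trace(fs,"canister")+bot.trace(ft,"canister"):print(round(d["p"],2),d["rect"])
for n,f,t,z in (("s",fs,"tray",.016),("t",ft,"tray",.016),("t",ft,"bath",.078),("t",ft,"heat_block",.085)):
    for d in bot.trace(f,t):
        m=np.array(d["pixels"]).astype(np.uint8)
        r=cv2.minAreaRect(cv2.findNonZero(m)); b=cv2.boxPoints(r)
        P=np.array([ray(f,*q,z)[:2] for q in b])
        print(n,t,round(d["p"],2),np.round(P,3).tolist(),P.mean(0).round(3))
```

```text
[226.23460084  47.88528593] [430.53610157 158.50770595] 537.9783476158128
[680.14490813 379.42833921] [354.5812334 490.1877793] 513.689908466575
wrist [[0.374, -0.893, -0.252, 0.301], [-0.928, -0.359, -0.102, -0.552], [0.001, 0.272, -0.962, 0.385], [0.0, 0.0, 0.0, 1.0]] 377.50536633250846
can top from top [ 0.53916914 -0.21775974  0.135     ] from scene [ 0.54996296 -0.20947325  0.135     ]
plug [ 0.53232714 -0.26317135  0.092     ]
0.76 [224.1, 165.4, 16.8, 23.4]
0.72 [260.0, 205.8, 16.7, 38.1]
0.56 [195.6, 127.5, 24.8, 42.2]
0.77 [519.0, 249.5, 40.2, 31.0]
0.75 [444.9, 218.3, 19.5, 21.1]
0.61 [374.8, 214.4, 19.9, 23.3]
0.3 [231.4, 215.0, 71.7, 75.4]
s tray 0.95 [[0.503, 0.429], [0.298, 0.483], [0.39, 0.593], [0.57, 0.536]] [0.44 0.51]
s tray 0.89 [[0.584, 0.105], [0.387, 0.158], [0.475, 0.277], [0.65, 0.221]] [0.524 0.19 ]
t tray 0.73 [[0.461, 0.269], [0.616, 0.221], [0.576, 0.105], [0.422, 0.155]] [0.519 0.188]
t tray 0.59 [[0.379, 0.591], [0.535, 0.549], [0.492, 0.426], [0.338, 0.471]] [0.436 0.509]
t bath 0.61 [[0.413, -0.128], [0.635, -0.151], [0.621, -0.339], [0.4, -0.309]] [ 0.517 -0.232]
t heat_block 0.97 [[0.484, -0.183], [0.601, -0.196], [0.594, -0.294], [0.477, -0.279]] [ 0.539 -0.238]
```

View pics/crop1.png

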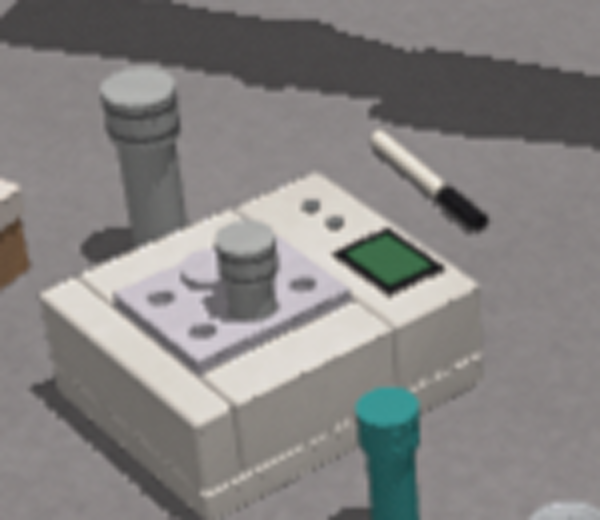

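The crop shows the grey canister standing in the heater block at about (245,270), with the plug at (200,275) beside it. The taller grey look-alike stands loose behind the heater at (140,150). This confirms the choice: the one in the heater.

```bash
python3 -m pendant '{"rot":[[0,0,0],[0,0,0],[0,0,0],[0,0,0],[0,0,0],[0,0,0],[0,0,0],[0,0,0],[0,0,0],[0,0,0]],"delta_pos":[[0.0425,-0.022,0],[0.0425,-0.022,0],[0.0425,-0.022,0],[0.0425,-0.022,0],[0.0425,-0.022,0],[0.0425,-0.022,0],[0.0425,-0.022,0],[0.0425,-0.022,0],[0.0425,-0.022,0],[0.0425,-0.022,0]],"claw":[0.0918,0.0918,0.0918,0.0918,0.0918,0.0918,0.0918,0.0918,0.0918,0.0918]}'
python3 - <<'E'
from h import *
bot.grab_frame("wrist");bot.grab_frame("wrist")
f=bot.grab_frame("wrist");save(f,"w1");s=bot.sense()
print(s["joint_pos"].round(3),s["eef_pos"].round(4),s["ee_rot"].round(4))
for t in ["canister","heat_block"]:
    for d in bot.trace(f,t):
        m=np.array(d["pixels"]).astype(np.uint8)
        (u,v),r=cv2.minEnclosingCircle(cv2.findNonZero(m))
        print(t,round(d["p"],2),d["rect"],u,v,r,ray(f,u,v,.135).round(4))
E
```

```text
clock: 1.95
eef_pos: [0.5468, -0.2149, 0.227]
ee_rot: [3.084, 0.599, 0.001]
contact_force: [1.3, -0.6, 0.1]
opening: 0.998
finger_force: 0.0
[ 0.383  0.382 -0.141  1.658  0.057  1.106 -0.955] [ 0.5479 -0.2123  0.2266] [-3.0805e+00 -6.0930e-01 -1.7000e-03]
canister 0.98 [303.9, 215.2, 53.0, 61.1] 332.0018005371094 247.96575927734375 30.115848541259766 [ 0.5469 -0.2153  0.135 ]
canister 0.97 [150.1, 125.7, 74.8, 44.8] 187.0 145.5 36.417816162109375 [ 0.5747 -0.1021  0.135 ]
heat_block 0.55 [277.1, 160.7, 158.5, 154.8] 354.6080322265625 243.77232360839844 84.42216491699219 [ 0.5557 -0.2285  0.135 ]
```

View pics/w1.png

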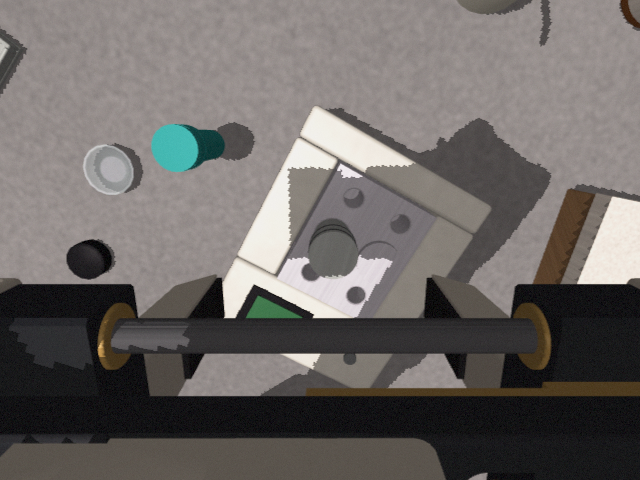

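The canister's head shows at (332,250) in the wrist view, with the plug to its right at (378,262) and the turquoise look-alike far left at (176,148). I'll go down partway and look again.

```bash
python3 -m pendant '{"rot":[[0,0,0],[0,0,0],[0,0,0]],"delta_pos":[[-0.002,0.001,0.02],[-0.002,0,0.02],[0,0,0.02]],"claw":[0.0918,0.0918,0.0918]}'
python3 - <<'E'
from h import *
for _ in range(4): bot.grab_frame("wrist")
f=bot.grab_frame("wrist");s=bot.sense();e=s["eef_pos"]
print(e.round(4),s["ee_rot"].round(4))
for d in bot.trace(f,"canister")[:2]:
    m=np.array(d["pixels"]);print(d["p"],d["rect"],int(m.sum()))
from scipy.spatial.transform import Rotation as R
Rm=R.from_rotvec(s["ee_rot"]).as_matrix()
d=bot.trace(f,"canister")[0];l,t,w,h=d["rect"]
r=w/2;c=ray(f,l+r,t+h-r,.135);print(c,"tool-frame delta",(Rm.T@(c-e)).round(4))
im=f["pixels"].copy();q=proj(f,c);cv2.circle(im,(int(q[0]),int(q[1])),3,(255,0,0),-1)
a=np.linspace(0,6.28,60)
for x in a:
    p=proj(f,c+.0175*np.array([np.cos(x),np.sin(x),0]));cv2.circle(im,(int(p[0]),int(p[1])),1,(255,255,0),-1)
f["pixels"]=im;save(f,"w2",(220,160,240,180),3)
E
```

```text
clock: 2.5
eef_pos: [0.5411, -0.2213, 0.1663]
ee_rot: [3.084, 0.593, -0.0]
contact_force: [0.2, -0.4, 0.2]
opening: 0.999
finger_force: 0.0
[ 0.5424 -0.22    0.1677] [3.0836e+00 5.9650e-01 1.2000e-03]
0.92 [289.0, 221.1, 64.0, 76.7] 3874
0.56 [87.4, 102.8, 107.6, 57.8] 4683
[ 0.54352245 -0.21733414  0.135     ] tool-frame delta [ 0.002  -0.0021  0.0327]
```

View pics/w2.png

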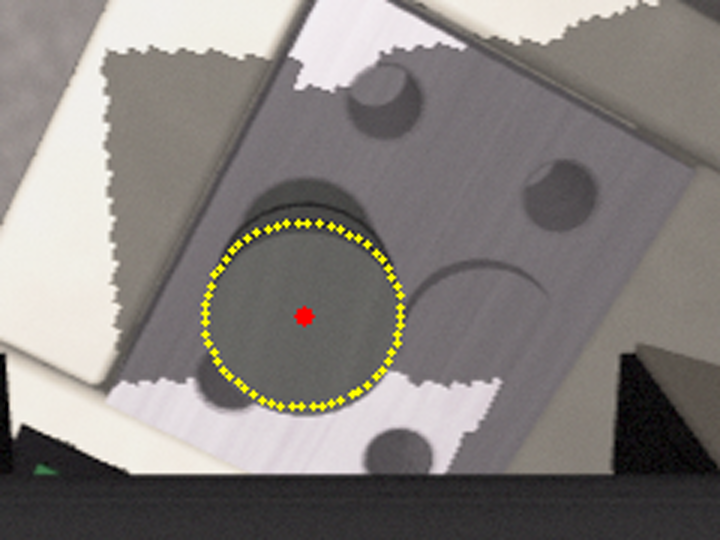

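The fitted circle sits on the head's top face, with its centre at crop (305,316), so the measurement is good. Next I go down, close and check the grip.

```bash
python3 -m pendant '{"rot":[[0,0,0],[0,0,0],[0,0,0],[0,0,0],[0,0,0],[0,0,0],[0,0,0],[0,0,0],[0,0,0],[0,0,0]],"delta_pos":[[0.0015,-0.002,0.02],[0,0,0.024],[0,0,0.02],[0,0,0],[0,0,0],[0,0,0],[0,0,0],[0,0,0],[0,0,0],[0,0,0]],"claw":[0.0918,0.0918,0.0918,0.0918,0.033,0.02,0.02,0.02,0.02,0.02]}' 55
python3 - <<'E'
from h import *
s=bot.sense();print(s)
E
```

```text
clock: 3.85
eef_pos: [0.5431, -0.2165, 0.103]
ee_rot: [3.084, 0.599, 0.0]
contact_force: [0.8, 0.5, 0.5]
opening: 0.528
finger_force: 0.0
{'clock': 3.85, 'joint_pos': array([ 0.38240001,  0.50406052, -0.13265693,  1.80450701,  0.08612466,
        0.8382606 , -0.97866856]), 'dq': array([ 9.37407357e-04,  3.86844982e-03, -1.71278609e-03,  1.79935468e-03,
       -9.03771995e-06,  2.18226593e-04,  1.86327610e-03]), 'tau': array([ 5.37989617e-03, -6.63673568e+01, -1.46072220e+00, -2.58684397e+01,
       -4.39356873e-02, -4.52445319e-02,  4.52187742e-04]), 'eef_pos': array([ 0.54312234, -0.21648035,  0.10297095]), 'ee_rot': array([3.08374867e+00, 5.98981893e-01, 4.22095806e-04]), 'contact_force': array([0.76124211, 0.45100498, 0.50724421]), 'torque': array([ 0.01744569, -0.01810581, -0.01982273]), 'finger_force': 0.0, 'opening': 0.528086422976121}
```

Still closing; give it more time.

```bash
python3 -m pendant '{"rot":[[0,0,0],[0,0,0],[0,0,0],[0,0,0],[0,0,0]],"delta_pos":[[0,0,0],[0,0,0],[0,0,0],[0,0,0],[0,0,0]],"claw":[0.02,0.02,0.02,0.02,0.02]}' 55
```

```text
clock: 4.35
eef_pos: [0.5434, -0.2171, 0.1029]
ee_rot: [3.083, 0.598, 0.001]
contact_force: [1.1, -2.8, 0.5]
opening: 0.366
finger_force: 55.0
```

```bash
python3 -m pendant '{"rot":[[0,0,8],[0,0,8],[0,0,8],[0,0,8],[0,0,8],[0,0,8]],"delta_pos":[[0,0,0],[0,0,-0.0004],[0,0,-0.0006],[0,0,-0.0006],[0,0,-0.0006],[0,0,-0.0006]],"claw":[0.02,0.02,0.02,0.02,0.02,0.02]}' 55
python3 - <<'E'
from h import *
s=bot.sense();print(s["torque"],s["joint_pos"][6])
E
```

```text
clock: 4.95
eef_pos: [0.5425, -0.2171, 0.1046]
ee_rot: [3.058, -0.715, -0.001]
contact_force: [2.1, -6.6, -9.8]
opening: 0.371
finger_force: 55.0
[-1.37033674 -0.6023366   0.33578181] -1.6898617056511716
```

```bash
python3 -m pendant '{"rot":[[0,0,-8],[0,0,-8],[0,0,-8],[0,0,-8],[0,0,-8],[0,0,-8],[0,0,-8],[0,0,-8],[0,0,-8],[0,0,-8]],"delta_pos":[[0,0,0],[0,0,0],[0,0,-0.0005],[0,0,-0.0006],[0,0,-0.0006],[0,0,-0.0006],[0,0,-0.0006],[0,0,-0.0006],[0,0,-0.0006],[0,0,-0.0006]],"claw":[0.02,0.02,0.02,0.02,0.02,0.02,0.02,0.02,0.02,0.02]}' 55
python3 - <<'E'
from h import *
s=bot.sense();print(s["torque"],s["joint_pos"][6])
E
```

```text
clock: 5.95
eef_pos: [0.5425, -0.2163, 0.1091]
ee_rot: [-2.795, -1.432, 0.001]
contact_force: [3.4, -1.9, -10.6]
opening: 0.371
finger_force: 55.0
[-0.63969646 -0.79983414 -0.30619695] -0.49627200393893667
```

```bash
python3 -m pendant '{"rot":[[0,0,8],[0,0,8],[0,0,8],[0,0,8],[0,0,8],[0,0,8],[0,0,8],[0,0,8],[0,0,8],[0,0,8]],"delta_pos":[[0,0,0],[0,0,0],[0,0,-0.0005],[0,0,-0.0006],[0,0,-0.0006],[0,0,-0.0006],[0,0,-0.0006],[0,0,-0.0006],[0,0,-0.0006],[0,0,-0.0006]],"claw":[0.02,0.02,0.02,0.02,0.02,0.02,0.02,0.02,0.02,0.02]}' 55
python3 - <<'E'
from h import *
s=bot.sense();print(s["torque"],s["joint_pos"][6])
f=bot.grab_frame("scene");save(f,"s2",(170,110,150,130),4)
E
```

```text
clock: 6.95
eef_pos: [0.5423, -0.217, 0.1137]
ee_rot: [3.058, -0.715, -0.002]
contact_force: [3.8, -5.3, -10.8]
opening: 0.371
finger_force: 55.0
[-1.34204698 -0.67949965  0.31561604] -1.69405830647743
```

View pics/s2.png

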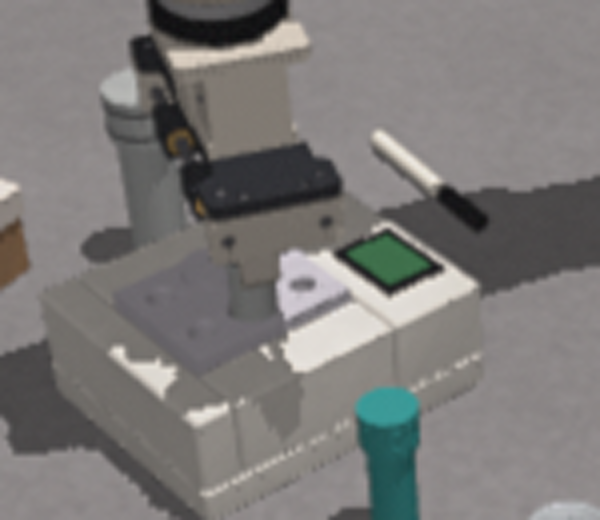

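The block's near corner is still at crop (205,365), the same as before, and the canister body shows under the fingers. The block is home, so I carry on.

```bash
python3 -m pendant '{"rot":[[0,0,-8],[0,0,-8],[0,0,-8],[0,0,-8],[0,0,-8],[0,0,-8],[0,0,-8],[0,0,-8],[0,0,-8],[0,0,-8]],"delta_pos":[[0,0,0],[0,0,0],[0,0,-0.0005],[0,0,-0.0006],[0,0,-0.0006],[0,0,-0.0006],[0,0,-0.0006],[0,0,-0.0006],[0,0,-0.0006],[0,0,-0.0006]],"claw":[0.02,0.02,0.02,0.02,0.02,0.02,0.02,0.02,0.02,0.02]}' 55
python3 -m pendant '{"rot":[[0,0,8],[0,0,8],[0,0,8],[0,0,8],[0,0,8],[0,0,8],[0,0,8],[0,0,8],[0,0,8],[0,0,8]],"delta_pos":[[0,0,0],[0,0,0],[0,0,-0.0005],[0,0,-0.0006],[0,0,-0.0006],[0,0,-0.0006],[0,0,-0.0006],[0,0,-0.0006],[0,0,-0.0006],[0,0,-0.0006]],"claw":[0.02,0.02,0.02,0.02,0.02,0.02,0.02,0.02,0.02,0.02]}' 55
```

```text
clock: 8.0
eef_pos: [0.5424, -0.2162, 0.1185]
ee_rot: [-2.794, -1.433, 0.002]
contact_force: [2.8, -2.4, -8.5]
opening: 0.371
finger_force: 55.0
clock: 9.0
eef_pos: [0.5427, -0.2169, 0.1239]
ee_rot: [3.058, -0.716, -0.001]
contact_force: [0.3, -4.6, -2.3]
opening: 0.372
finger_force: 55.0
```

```bash
python3 -m pendant '{"rot":[[0,0,-8],[0,0,-8],[0,0,-8],[0,0,-8],[0,0,-8],[0,0,-8],[0,0,-8],[0,0,-8],[0,0,-8],[0,0,-8]],"delta_pos":[[0,0,0],[0,0,0],[0,0,-0.0005],[0,0,-0.0006],[0,0,-0.0006],[0,0,-0.0006],[0,0,-0.0006],[0,0,-0.0006],[0,0,-0.0006],[0,0,-0.0006]],"claw":[0.02,0.02,0.02,0.02,0.02,0.02,0.02,0.02,0.02,0.02]}' 55
python3 - <<'E'
from h import *
s=bot.sense();print(s["torque"],s["joint_pos"][6])
E
```

```text
clock: 10.0
eef_pos: [0.5427, -0.216, 0.1286]
ee_rot: [-2.794, -1.434, 0.001]
contact_force: [1.1, -0.9, -2.9]
opening: 0.367
finger_force: 55.0
[-0.36184135 -0.40976024 -0.02459229] -0.483891644161439
```

It turns free now. I draw it straight up.

```bash
python3 -m pendant '{"rot":[[0,0,0],[0,0,0],[0,0,0],[0,0,0]],"delta_pos":[[0,0,-0.002],[0,0,-0.003],[0,0,-0.003],[0,0,-0.003]],"claw":[0.02,0.02,0.02,0.02]}' 55
python3 -m pendant '{"rot":[[0,0,0],[0,0,0],[0,0,0],[0,0,0],[0,0,0],[0,0,0],[0,0,0],[0,0,0],[0,0,0],[0,0,0]],"delta_pos":[[0,0,-0.004],[0,0,-0.005],[0,0,-0.005],[0,0,-0.006],[0,0,-0.008],[0,0,-0.012],[0,0,-0.015],[0,0,-0.015],[0,0,-0.01],[0,0,-0.005]],"claw":[0.02,0.02,0.02,0.02,0.02,0.02,0.02,0.02,0.02,0.02]}' 55
python3 - <<'E'
from h import *
for _ in range(3):f=bot.grab_frame("scene")
save(f,"s3",(130,60,320,260),2.5)
ft=bot.grab_frame("top")
for n,f in (("s",f),("t",ft)):
  for d in bot.trace(f,"tray"):
    m=np.array(d["pixels"]).astype(np.uint8)
    c=cv2.convexHull(cv2.findNonZero(m))[:,0]
    P=np.array([ray(f,*q,.016)[:2] for q in c.astype(float)],np.float32)
    print(n,round(d["p"],2),cv2.minAreaRect(P))
s=bot.sense();print(s["eef_pos"],s["ee_rot"],s["contact_force"],s["joint_pos"].round(2))
E
```

```text
clock: 10.4
eef_pos: [0.5428, -0.216, 0.1402]
ee_rot: [-2.8, -1.423, 0.001]
contact_force: [0.0, 0.3, -2.8]
opening: 0.372
finger_force: 55.0
clock: 11.4
eef_pos: [0.5436, -0.2166, 0.2266]
ee_rot: [2.798, 1.425, 0.002]
contact_force: [-0.3, -0.5, -2.1]
opening: 0.37
finger_force: 55.0
s 0.88 ((0.44459712505340576, 0.5109090805053711), (0.1266298145055771, 0.1734592169523239), 71.88645935058594)
s 0.57 ((0.5287289023399353, 0.1926438808441162), (0.1304173320531845, 0.16681228578090668), 72.19739532470703)
t 0.85 ((0.5188567638397217, 0.18805766105651855), (0.12108859419822693, 0.16081854701042175), 72.4392318725586)
t 0.85 ((0.4349539279937744, 0.5084202885627747), (0.12631721794605255, 0.16146190464496613), 72.01213073730469)
[ 0.54261964 -0.21635121  0.22428975] [-2.79855934e+00 -1.42550916e+00  1.44326368e-03] [-0.39276396  0.10641577 -3.06044073] [ 0.5   0.39 -0.29  1.66  0.12  1.11 -0.45]
```

View pics/s3.png

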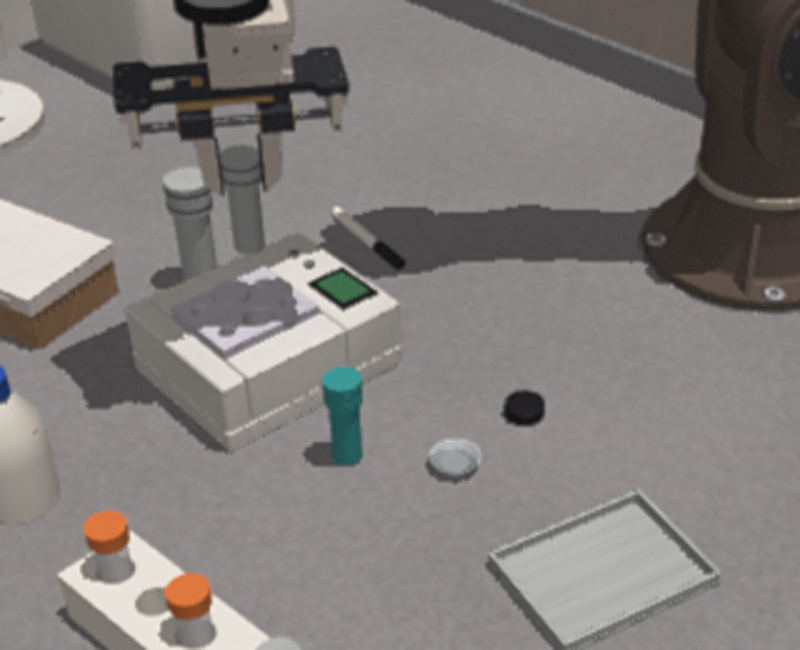

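The canister is clear of the heater and hangs upright at crop (245,205). The block is flat in its seat at (245,305), and the steel tray is at (605,570). Carry it over.

```bash
python3 -m pendant '{"rot":[[0,0,0],[0,0,0],[0,0,0],[0,0,0],[0,0,0],[0,0,0],[0,0,0],[0,0,0],[0,0,0],[0,0,0]],"delta_pos":[[0.0157,-0.0129,0],[0.0283,-0.0231,0],[0.0362,-0.0296,0],[0.0378,-0.0308,0],[0.0378,-0.0308,0],[0.0378,-0.0308,0],[0.0378,-0.0308,0],[0.0362,-0.0296,0],[0.0283,-0.0231,0],[0.0189,-0.0154,0]],"claw":[0.02,0.02,0.02,0.02,0.02,0.02,0.02,0.02,0.02,0.02]}' 55
python3 -m pendant '{"rot":[[0,0,0],[0,0,0],[0,0,0],[0,0,0],[0,0,0]],"delta_pos":[[0,0,0.02],[0,0,0.03],[0,0,0.03],[0,0,0.03],[0,0,0.02]],"claw":[0.02,0.02,0.02,0.02,0.02]}' 55
python3 - <<'E'
from h import *
for _ in range(4):f=bot.grab_frame("scene")
s=bot.sense();e=s["eef_pos"];print(e,s["ee_rot"],s["contact_force"])
for d in bot.trace(f,"canister"): print(round(d["p"],2),d["rect"])
print("expected foot px",proj(f,e-[0,0,.063]))
save(f,"s4",(290,130,200,200),3)
E
```

```text
clock: 12.7
eef_pos: [0.5192, 0.1928, 0.2247]
ee_rot: [-2.796, -1.43, 0.0]
contact_force: [-0.4, -1.2, -2.8]
opening: 0.372
finger_force: 55.0
clock: 13.2
eef_pos: [0.5192, 0.1886, 0.0925]
ee_rot: [-2.799, -1.426, 0.005]
contact_force: [0.0, -0.5, -2.7]
opening: 0.373
finger_force: 55.0
[0.52026374 0.18931295 0.09507763] [-2.79904957e+00 -1.42596285e+00  1.20273746e-03] [-0.09458642 -0.76324101 -1.99147386]
0.87 [194.5, 128.8, 25.8, 44.3]
0.79 [258.7, 206.1, 18.0, 39.8]
0.76 [365.8, 239.0, 21.2, 45.2]
expected foot px [372.60592135 279.03303643]
```

View pics/s4.png

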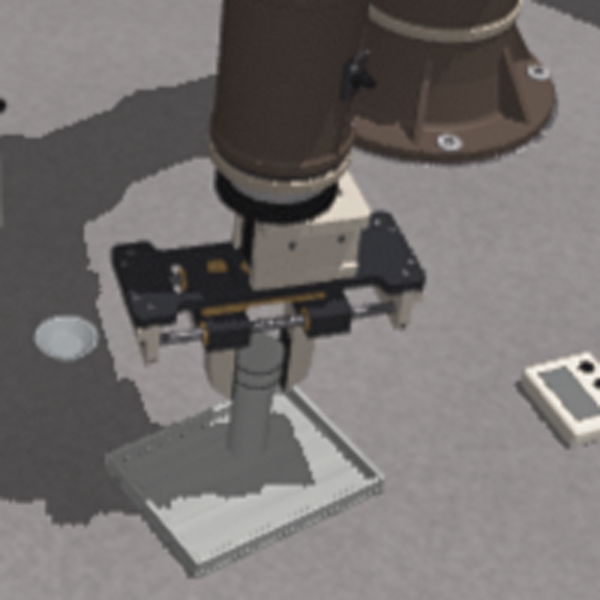

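The canister hangs upright above the tray's middle, with its foot at crop (248,452). I lower it slowly to contact.

```bash
python3 -m pendant '{"rot":[[0,0,0],[0,0,0],[0,0,0],[0,0,0],[0,0,0],[0,0,0]],"delta_pos":[[0,0,0.008],[0,0,0.008],[0,0,0.006],[0,0,0.002],[0,0,0.001],[0,0,0]],"claw":[0.02,0.02,0.02,0.02,0.02,0.02]}' 55
```

```text
clock: 14.05
eef_pos: [0.5203, 0.1893, 0.07]
ee_rot: [2.799, 1.426, -0.0]
contact_force: [-0.1, 1.5, -2.1]
opening: 0.373
finger_force: 55.0
```

```bash
python3 -m pendant '{"rot":[[0,0,0],[0,0,0],[0,0,0],[0,0,0]],"delta_pos":[[0,0,0.001],[0,0,0.001],[0,0,0.001],[0,0,0]],"claw":[0.02,0.02,0.02,0.02]}' 55
```

```text
clock: 14.45
eef_pos: [0.5204, 0.1892, 0.067]
ee_rot: [2.799, 1.426, 0.0]
contact_force: [-0.0, -0.9, -2.2]
opening: 0.374
finger_force: 55.0
```

```bash
python3 -m pendant '{"rot":[[0,0,0],[0,0,0],[0,0,0]],"delta_pos":[[0,0,0.0007],[0,0,0.0007],[0,0,0]],"claw":[0.02,0.02,0.02]}' 55
```

```text
clock: 14.75
eef_pos: [0.5209, 0.1897, 0.0669]
ee_rot: [2.799, 1.426, 0.002]
contact_force: [-2.3, -1.2, 11.3]
opening: 0.369
finger_force: 55.0
```

Contact with the floor. I ease off a touch and open.

```bash
python3 -m pendant '{"rot":[[0,0,0],[0,0,0],[0,0,0],[0,0,0],[0,0,0],[0,0,0],[0,0,0],[0,0,0],[0,0,0]],"delta_pos":[[0,0,-0.0006],[0,0,0],[0,0,0],[0,0,0],[0,0,0],[0,0,0],[0,0,0],[0,0,0],[0,0,0]],"claw":[0.02,0.02,0.04,0.06,0.075,0.0918,0.0918,0.0918,0.0918]}' 10
```

```text
clock: 15.65
eef_pos: [0.5203, 0.1892, 0.0662]
ee_rot: [2.799, 1.426, -0.0]
contact_force: [-0.5, 0.3, -0.7]
opening: 0.909
finger_force: 0.0
```

```bash
python3 -m pendant '{"rot":[[0,0,0],[0,0,0],[0,0,0],[0,0,0],[0,0,0],[0,0,0],[0,0,0],[0,0,0],[0,0,0]],"delta_pos":[[0,0,0],[0,0,0],[0,0,-0.01],[0,0,-0.02],[0,0,-0.03],[0,0,-0.03],[0,0,-0.03],[0,0,-0.02],[0,0,0]],"claw":[0.0918,0.0918,0.0918,0.0918,0.0918,0.0918,0.0918,0.0918,0.0918]}'
python3 - <<'E'
from h import *
for _ in range(4): bot.grab_frame("scene")
f=bot.grab_frame("scene");save(f,"s5",(170,100,300,230),2.6)
s=bot.sense();print(s["clock"],s["eef_pos"],s["opening"],s["contact_force"])
E
```

```text
clock: 16.55
eef_pos: [0.5219, 0.1903, 0.2101]
ee_rot: [2.799, 1.426, 0.009]
contact_force: [-0.1, 0.5, 0.5]
opening: 1.002
finger_force: 0.0
16.8 [0.5197345  0.18885806 0.20524919] 0.9990351490514249 [-0.70446176  0.42635172 -0.42468044]
```

View pics/s5.png

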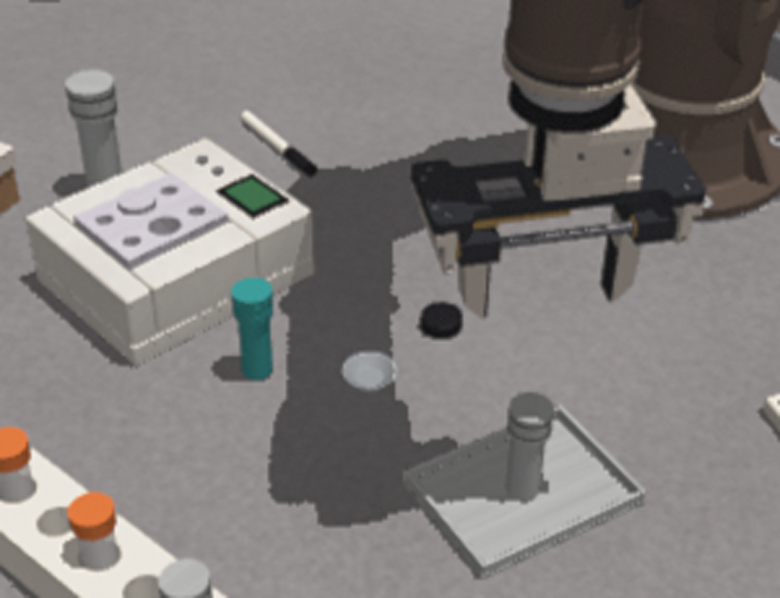

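The canister stands upright in the steel tray at crop (527,450). The block lies home with its well empty at (165,225), and the gripper is clear above.

```bash
python3 -c "
from bench import bot
print(bot.finish_job())"
```

```text
the job is handed in; nothing more can be done
None
```

I twisted the canister free with the heater block still down in its seat. It now stands upright and released on the steel tray's floor, and I handed the job in at about 17 s; the hand-in returned no verdict.

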